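# Switch off the root slicer and hold its guard half open

### The arm

A 7-joint arm with a two-finger parallel gripper is mounted at the origin on the work surface. World frame = base frame: x ahead of the robot, y to its left, z up, the work surface at z = 0. Lengths are in m, angles in rad, forces in N, time in s.
With the tool pointing down it reaches from about 0.4 to 0.85 m from the base axis. Payload 4.5 kg.
Tool frame: the origin (TCP) lies at the very end of the fingers, on their centre line; the grasp point (between the pads) lies 19 mm behind it; z points along the fingers, x is the direction in which the jaws open and shut, and the axes are right-handed (so a half turn about z gives the same grasp; the last joint's range is limited). The gripper opens to 88 mm and grips with 3 to 60 N. Pads are 18 mm wide; open, the fingers measure 123 mm over their backs; the gripper's body (75 mm by 187 mm) begins 45 mm behind the grasp point.
Start: joints at [1.157, 0.689, -0.195, 1.565, 0.157, 0.902, -0.215], TCP at [0.271, -0.563, 0.239] pointing down, gripper open.
Joint ranges: [-3.01, 3.01], [-0.46, 2.08], [-1.47, 1.51], [0.13, 2.56], [-1, 4.14], [0.04, 2.09], [-2.66, 2.66]. Speed limits (rad/s): [2.57, 2.57, 3.14, 3.14, 3.14, 3.14, 3.14].

### API

Orientations are given as a unit quaternion [x, y, z, w].
In Python, from plant import * gives the robot as it stands.
- The arm moves only by the tool apply_moves, never from a script. Its argument "series" is a list of rows, each an object of numbers: "x", "y", "z": the shift along the tool's x, y, z in units of 80 cm (1.0 is 80 cm); "wx", "wy", "wz": the turn, a rotation vector about the tool's x, y, z in units of pi rad (1.0 is pi rad); "fingers": the opening, from -1 (shut) to 1 (fully open), so that 0 is half open. In form: [{"x": .., "y": .., "z": .., "wx": .., "wy": .., "wz": .., "fingers": ..}, ...]. A call has 1 to 8 rows; each row shifts and turns the pose as measured when the row begins, along the tool's axes as they then stand; what a row does not reach is not made up. A row lasts 1/8 s, in which the tool goes at most 62.5 mm and 10.7 degrees, less where a joint would pass 70% of its speed; a pose out of reach is approached as far as the arm can. A call with a number of a shift or a turn outside -1 to 1 is refused whole. A call with a gripper value outside its range is refused whole. The fingers move at their own pace and stop on an object; "force" is the grip in N (left out, the last holds). Time passes only in rows, so rows that do not move let the fingers close. It gives the time, the measured TCP pose, the force and the opening at its end, in the units of the state.
- get_state(): the state, without advancing time (a new reading comes with each control period).
- snapshot(name): name is "side" or "top"; returns (picture, depth): 420x560x3 uint8, red, green, blue; 420x560 float32, m along the optical axis (not along the pixel's ray), 0 where there is no reading.
- camera_model(name): a dict with "camera_matrix" (3x3 intrinsics, pixels), "world_from_camera" (4x4, takes a point from camera to world coordinates). Camera axes: x right, y up, looking along -z (the intrinsics and any distortion apply to the point x, -y, -z); pixel columns grow to the right and rows downward; lengths in m; the calibration is good to about 2 mm. A picture is of the moment at which its call begins. camera_model takes no time and is no camera call.
- finish_job(): hands the job in, once; it reports no verdict.
The state is a dict: "clock": time; "q": joint angles; "qd": joint speeds; "joint_torque": joint torques, N m; "tool_pos": TCP position; "eef_rot": TCP orientation; "contact_force": force on the tool from outside, world axes, zero at the start; "moment": the same for the moment, N m; "opening": opening from 0.0 (shut) to 1.0 (fully open).
Only numpy, scipy, OpenCV 4.12 (cv2) and the standard library are available. Lean on these libraries where they do the work, as an engineer would, in place of code of your own. Each camera call takes 0.05 s, during which the arm holds its last target. There are 200 camera calls.

### The job

The colleague has to brush out the knife chamber of the root slicer. First switch the slicer off by pushing the lever on the grey switch box right over to its far stop, away from the robot; only then lift the slicer's hinged guard by its bar handle to 50 degrees from shut and keep it there, for it falls shut when let go. Finish while the gripper is still holding the guard at rest at that angle; do not let the guard drop on the way, and leave the roots, jar, brush and mug where they are.

Things in the scene. Friction and masses are not known exactly. Their poses are not given: they have to be found in the camera images.
- slicer: bench-top root slicer, fixed to the table: steel chamber 170 x 220 mm and 125 mm tall, open at the top over a knife disc, with a white motor housing (70 x 220 mm, up to 180 mm tall) behind it. Origin on the table under the machine: the chamber's front face is at its x = -105 mm, the housing's back at x = +135 mm; its z is up, its -x side faces the robot, its y runs along the hinge
- guard (a joint): opening angle of the guard in rad: 0 = shut (level), growing as its front edge rises; 50 degrees = 0.873; stop at 1.75. The hinge is nearly free, the guard weighs about 0.5 kg (0.35 to 0.7) and falls shut when let go. The guard is a white plate 168 mm (front to back) x 222 mm, 5 mm thick, on top of the chamber, with a rectangular steel feed tube 70 x 80 mm standing 50 mm high, centred 75 mm in front of the hinge axis
- guard_bar (a point): middle of the guard's handle: a round bare-metal bar 14 mm thick, parallel to the hinge (along the slicer's y), clear for 90 mm between two 10 mm arms that hold it 50 mm in front of the guard's front edge. 220 mm from the hinge axis; shut, it is level with the hinge, 129 mm above the table, free above and below. The point turns with the guard: its x axis points from the bar to the hinge
- guard_hinge (a point): middle of the guard's hinge line, at the back of the guard, 129 mm above the table, fixed; its y axis runs along the hinge (it turns with the guard)
- switchbox: grey switch box, fixed to the table, 100 x 90 x 60 mm (foot plate 110 x 100 mm), either left or right of the slicer; origin under its centre, z up; its +x points away from the robot, the way the lever has to go
- lever (a joint): angle of the switch lever in rad: it starts near 0 (on, leaning 0.5 rad towards the box's -x, up to 0.25 already moved) and 1.0 is off (far stop, leaning 0.5 rad to +x); stays where left; about 1 N at the tip moves it
- lever_tip (a point): centre of the 26 mm black ball at the end of the lever. The lever is an 80 mm long, 10 mm thick steel rod from the ball to its pivot, which is 82 mm above the table over the box's centre; its mounting block (70 x 50 mm) reaches 85 mm above the table and its hub 95 mm
- scale: kitchen scale, fixed to the table, white, 110 x 100 mm with a round steel pan, 62 mm tall; bystander on the other side of the slicer from the switch box; origin under its centre
- root_a: loose bystander: dark brown root 170 mm long, 32 mm thick, lying; origin under its middle, x along it
- root_b: loose bystander: dark brown root 130 mm long, 38 mm thick, lying; origin under its middle, x along it
- root_c: loose bystander: dark brown root 150 mm long, 30 mm thick, lying; origin under its middle, x along it
- jar: loose bystander: closed jar with steel cap, 64 mm in diameter, 85 mm tall; origin under its centre
- brush: loose bystander: 200 mm flat brush with wooden handle, lying; origin under its middle, x along it
- mug: loose bystander: steel mug, 72 mm in diameter, 80 mm tall, handle at its +y; origin under its centre
Things that resemble listed ones, but are neither listed nor needed, are in the scene too. Leave any orange look-alike of the switchbox alone.

How it is judged:
By the outcome, as a careful person would: the job done as asked, in the order asked, and still so for the second after the job is handed in, while the arm keeps its last pose, push and grip.
It also fails if it takes over 45 s, if anything falls off the work surface, if the arm or the gripper's body presses on something with over 40 N, if the wrist force passes 120 N, or if a joint passes its speed limit or range.

## Working session

There is one attempt and no reset: what is moved stays moved. The work goes in short steps, Python scripts to look and compute and a tool call to move; the robot and the scene stay as the last step left them, time stands still between calls to the robot, and variables do not carry over. Pictures are saved under pics/ and viewed, about 8 in all and at most 12, crops included, and the job is handed in when it is done.

Besides the shell and the picture viewer there is one more tool, called after "Emit:" by a JSON object that holds its "method" and its "body", one argument or row to a line. apply_moves: Moves the arm, as the interface text tells. Its arguments: {"type":"object","properties":{"series":{"type":"array","items":{"type":"object","properties":{"x":{"type":"number"},"y":{"type":"number"},"z":{"type":"number"},"wx":{"type":"number"},"wy":{"type":"number"},"wz":{"type":"number"},"fingers":{"type":"number"}}}},"force":{"type":"number"}},"required":["series"]}

```bash
ls; mkdir -p pics; cat > h.py <<'E'
from plant import *
import numpy as np, cv2
def snap(n,tag):
    im,d=snapshot(n); np.savez(f'pics/{tag}.npz',im=im,d=d); cv2.imwrite(f'pics/{tag}.png',im[:,:,::-1]); return im,d
def pts(n,d):
    c=camera_model(n);K=np.array(c['camera_matrix']);T=np.array(c['world_from_camera'])
    v,u=np.mgrid[:d.shape[0],:d.shape[1]]
    p=np.stack([(u-K[0,2])/K[0,0]*d,-(v-K[1,2])/K[1,1]*d,-d],-1)
    return p@T[:3,:3].T+T[:3,3]
E
python3 - <<'E'
from h import *
for n in('side','top'):
    snap(n,n+'0');c=camera_model(n);print({k:(np.round(v,3).tolist() if not isinstance(v,str) else v) for k,v in c.items()})
print(get_state())
a=cv2.imread('pics/side0.png');b=cv2.imread('pics/top0.png')
E
```

```text
pics
{'camera_matrix': [[515.193, 0.0, 281.302], [0.0, 515.193, 214.248], [0.0, 0.0, 1.0]], 'world_from_camera': [[-0.981, 0.112, -0.157, 0.268], [-0.192, -0.481, 0.856, 1.328], [0.021, 0.87, 0.493, 0.934], [0.0, 0.0, 0.0, 1.0]]}
{'camera_matrix': [[410.473, 0.0, 276.831], [0.0, 410.473, 203.252], [0.0, 0.0, 1.0]], 'world_from_camera': [[-0.028, 0.98, -0.198, 0.265], [-1.0, -0.028, 0.003, -0.068], [-0.002, 0.198, 0.98, 1.385], [0.0, 0.0, 0.0, 1.0]]}
{'clock': 0.1, 'q': array([ 1.15679627,  0.68991852, -0.19448192,  1.5661989 ,  0.15728513,
        0.90252844, -0.21511064]), 'qd': array([ 0.00136256, -0.000205  , -0.00047811, -0.00328394, -0.00139575,
       -0.00140794,  0.00097499]), 'joint_torque': array([-3.69892470e-03, -5.28501427e+01, -1.27144296e+00, -1.53837365e+01,
       -5.25124627e-02,  1.96150133e-03,  6.43143522e-06]), 'tool_pos': array([ 0.27031682, -0.56289893,  0.23798875]), 'eef_rot': array([ 8.46463920e-01, -5.32445432e-01, -7.38922475e-04, -3.85255075e-04]), 'contact_force': array([-0.02768342, -0.2668286 , -0.10311475]), 'moment': array([ 0.01817781,  0.00129258, -0.04107077]), 'opening': 1.0028325422282274}
```

View pics/top0.png

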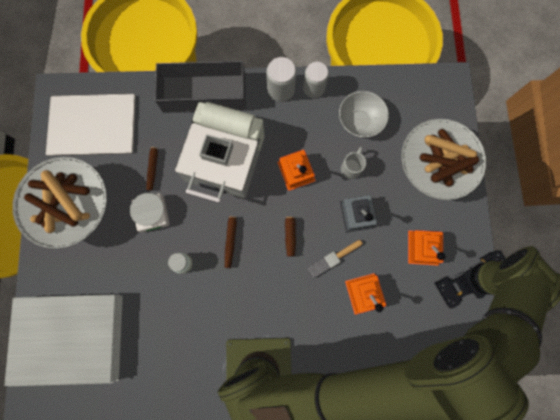

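View pics/side0.png

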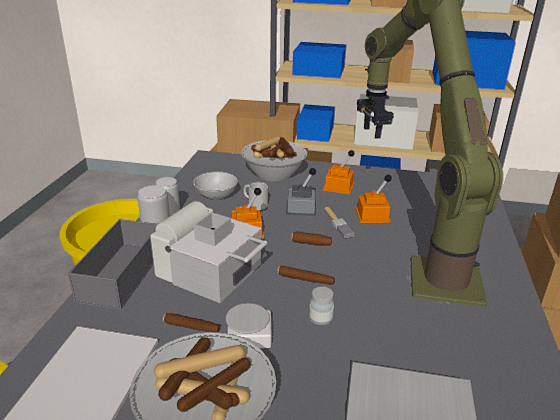

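The top view shows the grey switch box at about (358,213) with its ball near (367,216). The slicer is at (220,150), with its bar at about (206,192). The side view shows the switch at (302,195) with its ball at (312,171), and the bar near (248,248). Next I'll measure them.

```bash
python3 - <<'E'
from h import *
t=np.load('pics/top0.npz');s=np.load('pics/side0.npz')
def crop(im,x,y,w,h,k): return cv2.resize(im[y:y+h,x:x+w,::-1],None,fx=k,fy=k,interpolation=cv2.INTER_CUBIC)
A=crop(t['im'],165,90,110,115,3.4);A=cv2.resize(A,(400,400))
B=cv2.resize(crop(t['im'],330,180,70,70,5),(400,400))
cv2.imwrite('pics/c1.png',np.hstack([A,B]))
P=pts('top',t['d']);Q=pts('side',s['d'])
print('table z',np.median(P[250:290,100:140,2]),np.median(Q[330:360,380:400,2]))
# box/lever: points in region
def prt(im,P,x0,x1,y0,y1,st=2):
  for v in range(y0,y1,st):
    print(v,' '.join('%3d'%round(P[v,u,2]*1000) for u in range(x0,x1,st)))
print('top switch z');prt(t['im'],P,338,382,192,236)
print('bar');prt(t['im'],P,184,232,172,204)
# ball masks
for n,d,PP,(x0,x1,y0,y1) in(('top',t,P,(350,382,200,235)),('side',s,Q,(300,325,160,185))):
  g=d['im'][y0:y1,x0:x1].max(2);m=(g<45)&(PP[y0:y1,x0:x1,2]>.1)
  vv,uu=np.nonzero(m);print(n,m.sum(),uu.mean()+x0,vv.mean()+y0,np.median(PP[y0:y1,x0:x1][m],0))
E
```

```text
table z -8.140333694650614e-05 0.002702849726623824
top switch z
192   4  -4   1   2  -2  -2  -3   3   1   4  -3  -1   4  -1   0  -2  -8   2  -2   1  -1   1
194  -3  -1  -2  -7  -7  -3  -1  -3   0   0   1   1   0  -2  -1  -1  -1  -5   3   1  -4   0
196   4   2  -2   0  -4  -3  -1   3   1  -2  -3 1385  61  59  56  57  59   1   0  -4   0  -2
198   0  -3  -1   1  -3   1  59  58  62  60  60  59  63  59  61  59  59  -5  -3   3   0  -4
200   2   0  -1  57  62  59  59  60  63  77  88  86  88  81  85  62  55  -3  -2  -2   1  -1
202   0   5  28  55  64  59  61  81  84  85  87  84  83  84  91  61  59   0  -1   0   2  -2
204   0   6  18  50  56  60  59  75  80  87  87  87  82  85  84  61  64  -3   0   1   2   0
206  -3   0   5  43  57  60  58  72  81  83  82  84  83  90  82  84  56  59  -3   6   1   3
208  -2   2   4  35  59  54  62  71  84  90  93  93  95  91  95  82  56  59  -5  -5  -3  -4
210  -2   4   3  31  62  63  58  59  87  86  89  99  96  93  93  77  59  60   0  -2  -4  -3
212   4   0   4  20  55  63  63  60  78  83  93  88  97 118  92  84  62  60   2  -8   2  -4
214  -1   4   8  15  5
[... 2047 characters left out ...]
  3  -6   2  -3  -3   1 133 130  49  23  37  45
194   2  -1   2  -2 131 135 136 136 139 130 129 133   4  -1   2   0  -2  -2 137  -1   0   2  -1   7
196   2  -2   0  -2   2   2   3 132 137 136 138 136 138 140 134  -2  -1 138 133   1   2  -2  -6   3
198   3   6   3  -1  -1  -6  -5   2  -2   2 132 133 136 134 136 136 136 130 129  -1   1   1   6   0
200  -1   0   1   0   1  -4   5   1  -2  -1  -4   4   2  -6 133 137 137 133 131  -1   0  -1  -4  -5
202   4   1  -4   0   1   2   4   4   5   0   1   2   3   0  -2   1  -5  -5  -3   6  -4   5   0   2
top 48 368.6458333333333 216.79166666666666 [ 0.46127706 -0.34814668  0.16241451]
side 29 312.0 171.20689655172413 [ 0.46580685 -0.341674    0.16138216]
```

View pics/c1.png

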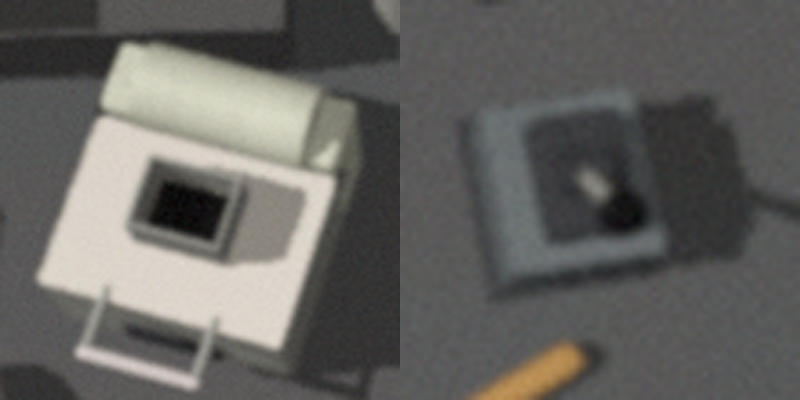

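The crops show the guard plate with its bar at lower left and the lever on the grey box leaning towards the robot. Next I'll get their frames.

```bash
python3 - <<'E'
from h import *
t=np.load('pics/top0.npz');s=np.load('pics/side0.npz')
P=pts('top',t['d']);Q=pts('side',s['d'])
def reg(P,x0,x1,y0,y1,z0,z1):
    R=P[y0:y1,x0:x1].reshape(-1,3);return R[(R[:,2]>z0)&(R[:,2]<z1)]
def rect(R,nm):
    r=cv2.minAreaRect((R[:,:2]*1000).astype(np.float32));print(nm,len(R),np.round(r[0],1),np.round(r[1],1),round(r[2],2))
rect(reg(P,338,382,192,236,.05,.069),'box60 (100x90)')
rect(reg(P,338,376,192,224,.077,.092),'block85')
rect(reg(P,165,275,90,190,.124,.14),'plate+')
B=reg(P,184,222,186,204,.125,.145)
# bar only: project plate principal direction
rect(B,'bar')
c,(d),*_=[*(lambda m:(m.mean(0),np.linalg.svd(m-m.mean(0))[2][0]))(B[:,:2])],
print('bar line',c,d)
# obstacles map: heights of things near
for v in range(90,300,7): print(v,' '.join('%3d'%round(P[v,u,2]*1000) for u in range(110,420,8)))
for uv in((206,192),(358,212),(180,262),(230,242),(290,236),(352,245),(297,170),(150,212)): print(uv,np.round(P[uv[1],uv[0]],3))
# feed tube
rect(reg(P,190,245,125,172,.17,.19),'tube')
rect(reg(P,180,270,95,145,.155,.2),'housing+tube')
E
```

```text
box60 (100x90) 457 [ 497.7 -343.6] [100.4  90.2] 8.15
block85 245 [ 498.2 -344.3] [71.  50.7] 7.04
plate+ 3212 [677.8 110.7] [266.4 230.6] 84.95
bar 195 [555.2 155.9] [110.9  47.9] 87.57Traceback (most recent call last):
  File "<stdin>", line 14, in <module>
ValueError: not enough values to unpack (expected at least 2, got 1)
```

```bash
python3 - <<'E'
from h import *
t=np.load('pics/top0.npz');s=np.load('pics/side0.npz')
P=pts('top',t['d']);Q=pts('side',s['d'])
def reg(P,x0,x1,y0,y1,z0,z1):
    R=P[y0:y1,x0:x1].reshape(-1,3);return R[(R[:,2]>z0)&(R[:,2]<z1)]
def rect(R,nm):
    r=cv2.minAreaRect((R[:,:2]*1000).astype(np.float32));print(nm,len(R),np.round(r[0],1),np.round(r[1],1),round(r[2],2));return r
rect(reg(P,190,245,125,172,.172,.19),'tube')
R=reg(P,165,275,90,205,.124,.14)
# plate yaw: histogram of edges via opened mask
m=((P[:,:,2]>.124)&(P[:,:,2]<.14)).astype(np.uint8);m[:90]=0;m[205:]=0;m[:,:165]=0;m[:,275:]=0
mf=cv2.morphologyEx(m,cv2.MORPH_CLOSE,np.ones((5,5)));mo=cv2.morphologyEx(mf,cv2.MORPH_OPEN,np.ones((9,9)))
r=rect(P[(mo>0)&(m>0)],'plate(168x222)')
bar=(m>0)&(cv2.dilate(mo,np.ones((3,3)))==0)
X=P[bar];print(len(X))
for th in (-15,-14,-13,-12,-11,-10,-9):
    a=np.radians(th);ex=np.array([np.cos(a),np.sin(a)]);ey=np.array([-ex[1],ex[0]])
    u=X[:,:2]@ex;k=u<u.min()+.02;v=X[k,:2]@ey
    uc=np.percentile(u[k],[2,50,90]);print(th,k.sum(),np.round(uc,4),np.round([v.min(),v.max()],4), np.polyfit(v,u[k],1)[0].round(3))
mq=(Q[:,:,2]>.12)&(Q[:,:,2]<.145)
for v in range(90,300,10): print(v,' '.join('%3d'%round(P[v,u,2]*1000) for u in range(110,420,9)))
for uv in((206,192),(180,262),(230,242),(290,236),(352,245),(297,170),(150,212),(354,160)): print(uv,np.round(P[uv[1],uv[0]],3))
E
```

```text
tube 222 [716.2  97.4] [ 92.3 148.7] 60.74
plate(168x222) 2924 [675.4 118.3] [222.9 179.5] 71.92
414
-15 157 [0.4819 0.4892 0.4962] [0.2391 0.3506] 0.04
-14 155 [0.4866 0.4943 0.5013] [0.2305 0.3419] 0.052
-13 153 [0.4909 0.499  0.506 ] [0.2219 0.3332] 0.064
-12 150 [0.4949 0.5039 0.5111] [0.2132 0.3243] 0.075
-11 146 [0.4989 0.5084 0.515 ] [0.2044 0.3153] 0.08
-10 140 [0.5027 0.5126 0.5189] [0.1956 0.3047] 0.087
-9 135 [0.5062 0.5164 0.5227] [0.1867 0.2956] 0.096
90   0  -6  -2   2   3 102   6   1   3  10   4   9   3   4   7   0   4   3  71  89  63  -2  53  61  -1   3   4   4   0   4   2   2  -5  -6  -6
100  20  18  13  -4   7 103 102  96  99  95  94  93  90  81  83  -2   5  -2  -1  16  -6  -2  -3  -3   5  -3  64  39  29  34  56   4  -3  -5  -3
110  13  15  10  -2  -3   4  23  19  18  15 150 183 176 171   3   0  -1  -1   0  -4   0  -3  -2  -1  -1   1  31   7  12  19  36   2   3  -2   1
120  18  16  17  -5   3   0   5   5  -8   0 161 170 177 181 181 181 148  -3   0  -3  -1   2  -2   2   1  -2  32   6   6   7  27  -7   3  -2   5
130  15  14  13   1  -3   0   8  -2  -2 129 133 130 144 
[... 1956 characters left out ...]
2  61
270   2   1  -1   0   0  -3   5  88  62  -1  -5   1  -4   3   1  -3  -6   4  -1   2  -3  -4  11  17   2   3   1   0  -3  -1  -1  -4  -3  -1  -3
280   0   1  -3  -3  -5   4  -4   2   1   0   2   0  -1  -1  -3   8  -1   4  -2  -2  -2  -3   1  -3   4  -1  -1   9  63  61   3   1  -2   3  -5
290   1  -5  -3   2   5  -1   2   2  -4  -3   1   1   0  -5  -1   0   4   1   1   5   3  -6  -3  -4   1   1  -1  60  87  91  63  -6   1   1  -1
(206, 192) [ 0.591  0.171 -0.001]
(180, 262) [0.348 0.237 0.082]
(230, 242) [0.412 0.085 0.03 ]
(290, 236) [ 0.426 -0.113  0.036]
(352, 245) [ 0.392 -0.319  0.017]
(297, 170) [ 0.635 -0.142  0.09 ]
(150, 212) [0.515 0.345 0.058]
(354, 160) [ 0.689 -0.347  0.007]
```

```bash
python3 - <<'E'
from h import *
t=np.load('pics/top0.npz')
P=pts('top',t['d'])
m=((P[:,:,2]>.124)&(P[:,:,2]<.145)).astype(np.uint8);m[:90]=0;m[205:]=0;m[:,:165]=0;m[:,275:]=0
R=P[m>0]
for th in(-17,-18,-19):
    a=np.radians(th);ex=np.array([np.cos(a),np.sin(a)]);ey=np.array([-ex[1],ex[0]])
    u=R[:,:2]@ex;v=R[:,:2]@ey
    u0=np.percentile(u,.3);k=u<u0+.018
    f=cv2.fitLine((R[k,:2]*1000).astype(np.float32),cv2.DIST_HUBER,0,.01,.01).ravel()
    print(th,u0,k.sum(),'bar u',np.median(u[k]),'v',v[k].min(),v[k].max(),'lineang',np.degrees(np.arctan2(f[1],f[0]))-90*np.sign(f[1]/f[0]),
      'center',np.median(u[k])*ex+(v[k].min()+v[k].max())/2*ey,'plate u',np.percentile(u[u>u0+.058],[.5,99.5]),'plate v',np.percentile(v,[.5,99.5]))
E
```

```text
-17 0.47325320112738495 165 bar u 0.4790378495305316 v 0.25594201522208826 0.3676351146923038 lineang -17.502975 center [0.54926433 0.15810777] plate u [0.53201483 0.74275207] plate v [0.19806062 0.42051755]
-18 0.46755593651872807 165 bar u 0.47356231159486517 v 0.2642691745287454 0.3759805002642613 lineang -17.869652 center [0.54930854 0.15811801] plate u [0.52629776 0.73559683] plate v [0.21026536 0.43115263]
-19 0.4620137145204758 166 bar u 0.4679803244976852 v 0.2725158348848082 0.3842113585336335 lineang -17.908485 center [0.54938882 0.15811439] plate u [0.52065731 0.72838609] plate v [0.22088206 0.4421955 ]
```

```bash
cat >> h.py <<'E'
from scipy.spatial.transform import Rotation as Rn, Slerp
def plan(pos,R,n):
    s=get_state();p=s['tool_pos'];A=Rn.from_quat(s['eef_rot']);v=(A.inv()*R).as_rotvec()
    print('t',s['clock'],'at',p.round(4),'F',s['contact_force'].round(1),'open',round(s['opening'],3),'dist',np.linalg.norm(pos-p).round(4),'ang',np.degrees(np.linalg.norm(v)).round(1))
    for i in range(n):
        Ai=A*Rn.from_rotvec(v*i/n);d=Ai.inv().apply((pos-p)/n)/.8;print(np.round(d,3),np.round(v/n/np.pi,4))
def axes(x,z):
    z=np.array(z)/np.linalg.norm(z);x=np.array(x)-np.dot(x,z)*z;x/=np.linalg.norm(x)
    return Rn.from_matrix(np.stack([x,np.cross(z,x),z],1))
a=np.radians(7.7);bx=np.array([np.cos(a),np.sin(a),0]);by=np.array([-bx[1],bx[0],0]);bc=np.array([.498,-.344,0])
RL=axes(-by,[0,0,-1])
b=np.radians(-17.9);sx=np.array([np.cos(b),np.sin(b),0]);sy=np.array([-sx[1],sx[0],0]);H=np.array([.7585,.0905,.129])
E
python3 - <<'E'
from h import *
plan(bc-.09*bx+[0,0,.235],RL,6)
E
```

```text
t 0.1 at [ 0.2703 -0.5629  0.238 ] F [-0.  -0.3 -0.1] open 1.003 dist 0.2489 ang 18.0
[-0.026 -0.045  0.001] [0.     0.0001 0.0166]
[-0.029 -0.043  0.001] [0.     0.0001 0.0166]
[-0.031 -0.042  0.001] [0.     0.0001 0.0166]
[-0.033 -0.04   0.001] [0.     0.0001 0.0166]
[-0.035 -0.038  0.001] [0.     0.0001 0.0166]
[-0.037 -0.036  0.001] [0.     0.0001 0.0166]
```

Emit:
{"method": "apply_moves", "body": {
  "series": [
    {"x":-0.026,"y":-0.045,"wz":0.0166,"fingers":-1},
    {"x":-0.029,"y":-0.043,"wz":0.0166,"fingers":-1},
    {"x":-0.031,"y":-0.042,"wz":0.0166,"fingers":-1},
    {"x":-0.033,"y":-0.04,"wz":0.0166,"fingers":-1},
    {"x":-0.035,"y":-0.038,"wz":0.0166,"fingers":-1},
    {"x":-0.037,"y":-0.036,"wz":0.0166,"fingers":-1},
    {"fingers":-1}
  ],
  "force": 40
}}

```text
schema error: expected keys x, y, z, wx, wy, wz, fingers
```

```bash
python3 - <<'E'
from h import *
plan(bc-.09*bx+[0,0,.14],RL,3)
E
```

```text
t 0.1 at [ 0.2703 -0.5629  0.238 ] F [-0.  -0.3 -0.1] open 1.003 dist 0.2675 ang 18.0
[-0.053 -0.089  0.041] [0.     0.0002 0.0333]
[-0.062 -0.083  0.041] [0.     0.0002 0.0333]
[-0.07  -0.076  0.041] [0.     0.0002 0.0333]
```

All the keys are required in each row.

Emit:
{"method": "apply_moves", "body": {
  "series": [
    {"x":-0.026,"y":-0.045,"z":0,"wx":0,"wy":0,"wz":0.0166,"fingers":-1},
    {"x":-0.029,"y":-0.043,"z":0,"wx":0,"wy":0,"wz":0.0166,"fingers":-1},
    {"x":-0.031,"y":-0.042,"z":0,"wx":0,"wy":0,"wz":0.0166,"fingers":-1},
    {"x":-0.033,"y":-0.04,"z":0,"wx":0,"wy":0,"wz":0.0166,"fingers":-1},
    {"x":-0.035,"y":-0.038,"z":0,"wx":0,"wy":0,"wz":0.0166,"fingers":-1},
    {"x":-0.037,"y":-0.036,"z":0,"wx":0,"wy":0,"wz":0.0166,"fingers":-1},
    {"x":0,"y":0,"z":0,"wx":0,"wy":0,"wz":0,"fingers":-1}
  ],
  "force": 40
}}

```text
clock: 0.98
tool_pos: [0.4123, -0.3495, 0.2349]
eef_rot: [0.749, -0.662, -0.003, -0.001]
contact_force: [-0.4, -0.3, 0.1]
opening: 0.231
```

```bash
python3 - <<'E'
from h import *
plan(bc-.09*bx+[0,0,.14],RL,3)
E
```

```text
t 0.975 at [ 0.4123 -0.3495  0.2349] F [-0.4 -0.3  0.1] open 0.231 dist 0.0952 ang 0.8
[0.003 0.002 0.04 ] [ 0.0004  0.0006 -0.0012]
[0.003 0.002 0.04 ] [ 0.0004  0.0006 -0.0012]
[0.003 0.002 0.04 ] [ 0.0004  0.0006 -0.0012]
```

Emit:
{"method": "apply_moves", "body": {
  "series": [
    {"x":0.003,"y":0.002,"z":0.04,"wx":0,"wy":0,"wz":-0.001,"fingers":-1},
    {"x":0.003,"y":0.002,"z":0.04,"wx":0,"wy":0,"wz":-0.001,"fingers":-1},
    {"x":0.003,"y":0.002,"z":0.04,"wx":0,"wy":0,"wz":-0.001,"fingers":-1},
    {"x":0,"y":0,"z":0,"wx":0,"wy":0,"wz":0,"fingers":-1}
  ]
}}

```text
clock: 1.48
tool_pos: [0.4061, -0.3603, 0.1365]
eef_rot: [0.752, -0.659, -0.003, 0.001]
contact_force: [-0.2, 0.6, -0.0]
opening: 0.007
```

```bash
python3 - <<'E'
from h import *
plan(bc+.014*bx+[0,0,.14],RL,6)
E
```

```text
t 1.475 at [ 0.4061 -0.3603  0.1365] F [-0.2  0.6 -0. ] open 0.007 dist 0.1074 ang 0.4
[-0.001 -0.022 -0.001] [ 0.0002  0.0002 -0.0002]
[-0.001 -0.022 -0.001] [ 0.0002  0.0002 -0.0002]
[-0.001 -0.022 -0.001] [ 0.0002  0.0002 -0.0002]
[-0.001 -0.022 -0.001] [ 0.0002  0.0002 -0.0002]
[-0.001 -0.022 -0.001] [ 0.0002  0.0002 -0.0002]
[-0.001 -0.022 -0.001] [ 0.0002  0.0002 -0.0002]
```

Emit:
{"method": "apply_moves", "body": {
  "series": [
    {"x":-0.001,"y":-0.022,"z":-0.001,"wx":0,"wy":0,"wz":0,"fingers":-1},
    {"x":-0.001,"y":-0.022,"z":-0.001,"wx":0,"wy":0,"wz":0,"fingers":-1},
    {"x":-0.001,"y":-0.022,"z":-0.001,"wx":0,"wy":0,"wz":0,"fingers":-1},
    {"x":-0.001,"y":-0.022,"z":-0.001,"wx":0,"wy":0,"wz":0,"fingers":-1},
    {"x":-0.001,"y":-0.022,"z":-0.001,"wx":0,"wy":0,"wz":0,"fingers":-1},
    {"x":-0.001,"y":-0.015,"z":0,"wx":0,"wy":0,"wz":0,"fingers":-1}
  ]
}}

```text
clock: 2.22
tool_pos: [0.5146, -0.3431, 0.1475]
eef_rot: [0.752, -0.659, 0.002, 0.0]
contact_force: [-2.0, 0.5, -0.0]
opening: 0.005
```

```bash
python3 - <<'E'
from h import *
plan(bc+.022*bx+[0,0,.14],RL,3)
im,d=snap('side','side1');cv2.imwrite('pics/c2.png',cv2.resize(im[140:230,250:370,::-1],None,fx=5,fy=5,interpolation=cv2.INTER_CUBIC))
E
```

```text
t 2.225 at [ 0.5146 -0.3431  0.1475] F [-2.   0.5 -0. ] open 0.005 dist 0.0094 ang 0.3
[-0.001 -0.002  0.003] [-0.0003 -0.0004 -0.0003]
[-0.001 -0.002  0.003] [-0.0003 -0.0004 -0.0003]
[-0.001 -0.002  0.003] [-0.0003 -0.0004 -0.0003]
```

View pics/c2.png

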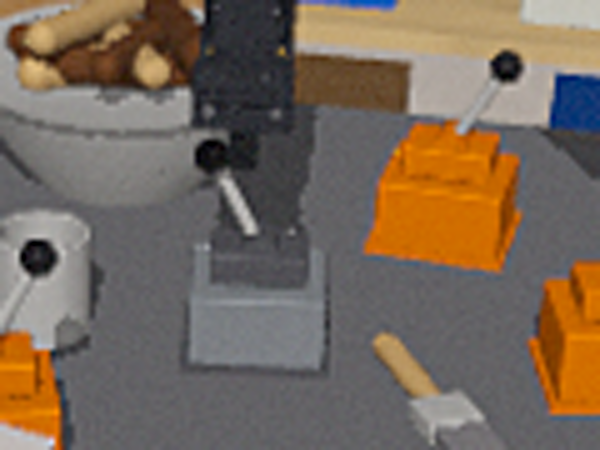

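The ball is now at crop pixel (212,155), leaning to the far side with the finger behind it. I'll push on in small steps until the force rises at the stop.

Emit:
{"method": "apply_moves", "body": {
  "series": [
    {"x":0,"y":-0.006,"z":0.004,"wx":0,"wy":0,"wz":0,"fingers":-1},
    {"x":0,"y":-0.006,"z":0.004,"wx":0,"wy":0,"wz":0,"fingers":-1},
    {"x":0,"y":-0.006,"z":0,"wx":0,"wy":0,"wz":0,"fingers":-1}
  ]
}}

```text
clock: 2.65
tool_pos: [0.5158, -0.344, 0.1414]
eef_rot: [0.75, -0.661, -0.008, 0.009]
contact_force: [-8.5, 1.1, 5.2]
opening: 0.006
```

Emit:
{"method": "apply_moves", "body": {
  "series": [
    {"x":0,"y":-0.012,"z":0,"wx":0,"wy":0,"wz":0,"fingers":-1},
    {"x":0,"y":-0.012,"z":0,"wx":0,"wy":0,"wz":0,"fingers":-1}
  ]
}}

```text
clock: 2.9
tool_pos: [0.5158, -0.3442, 0.1408]
eef_rot: [0.747, -0.664, -0.022, 0.019]
contact_force: [-18.9, 1.6, 15.0]
opening: 0.005
```

```bash
python3 - <<'E'
from h import *
plan(bc-.05*bx+[0,0,.15],RL,2)
s,d=snap('side','side2');Q=pts('side',d)
m=(s.max(2)<45)&(Q[:,:,2]>.14)&(np.linalg.norm(Q[:,:,:2]-[.54,-.338],axis=2)<.035);m[:,304:]=0
m=m&(np.arange(420)[:,None]>160)
vv,uu=np.nonzero(m);print(m.sum(),uu.mean(),vv.mean(),np.median(Q[m],0),Q[m].min(0),Q[m].max(0))
E
```

```text
t 2.9 at [ 0.5158 -0.3442  0.1408] F [-18.9   1.6  15. ] open 0.005 dist 0.0683 ang 3.5
[-0.001  0.043 -0.003] [ 0.0093  0.0012 -0.0026]
[-0.001  0.042 -0.004] [ 0.0093  0.0012 -0.0026]
69 294.72463768115944 170.82608695652175 [ 0.52526471 -0.33134468  0.16206991] [ 0.50765937 -0.34391751  0.14706571] [ 0.54873766 -0.31980907  0.17663069]
```

Emit:
{"method": "apply_moves", "body": {
  "series": [
    {"x":0,"y":0.03,"z":0,"wx":0.009,"wy":0.001,"wz":-0.002,"fingers":-1},
    {"x":0,"y":0.05,"z":-0.02,"wx":0.009,"wy":0.001,"wz":-0.002,"fingers":-1},
    {"x":0,"y":0.05,"z":-0.04,"wx":0,"wy":0,"wz":0,"fingers":-0.2},
    {"x":0,"y":0.01,"z":-0.06,"wx":0,"wy":0,"wz":0,"fingers":0}
  ]
}}

```text
clock: 3.45
tool_pos: [0.4003, -0.3577, 0.2393]
eef_rot: [0.752, -0.66, -0.004, 0.0]
contact_force: [0.7, -0.2, -0.6]
opening: 0.208
```

```bash
cat >> h.py <<'E'
def gp(g,e,back=0):  # guard angle g, tool elevation below horizontal e (deg): TCP, R
    g,e=np.radians([g,e]);bar=H-.22*np.cos(g)*sx+[0,0,.22*np.sin(g)]
    z=np.cos(e)*sx-[0,0,np.sin(e)];x=np.sin(e)*sx+[0,0,np.cos(e)]
    return bar+(.019-back)*z,axes(x,z)
E
python3 - <<'E'
from h import *
for n in('side','top'):
    s,d=snap(n,n+'3');Q=pts(n,d)
    m=(s.max(2)<45)&(abs(Q[:,:,2]-.155)<.02)&(np.linalg.norm(Q[:,:,:2]-bc[:2],axis=2)<.07)
    print(n,m.sum(),np.median(Q[m],0),(np.median(Q[m],0)-bc)@np.stack([bx,by],1))
plan(*gp(0,45,.11),12)
E
```

```text
side 28 [ 0.5385083  -0.33259054  0.16095657] [0.04167175 0.00587903]
top 36 [ 0.53551689 -0.33839119  0.16253782] [0.03793011 0.00053149]
t 3.55 at [ 0.4052 -0.36    0.2439] F [ 0.7 -0.2  0.4] open 0.301 dist 0.5466 ang 77.1
[-0.054 -0.016  0.005] [ 0.0117  0.0184 -0.0283]
[-0.053 -0.02   0.003] [ 0.0117  0.0184 -0.0283]
[-0.051 -0.025  0.   ] [ 0.0117  0.0184 -0.0283]
[-0.049 -0.03  -0.001] [ 0.0117  0.0184 -0.0283]
[-0.046 -0.034 -0.003] [ 0.0117  0.0184 -0.0283]
[-0.042 -0.038 -0.004] [ 0.0117  0.0184 -0.0283]
[-0.039 -0.042 -0.005] [ 0.0117  0.0184 -0.0283]
[-0.034 -0.045 -0.006] [ 0.0117  0.0184 -0.0283]
[-0.03  -0.048 -0.006] [ 0.0117  0.0184 -0.0283]
[-0.025 -0.051 -0.005] [ 0.0117  0.0184 -0.0283]
[-0.02  -0.053 -0.005] [ 0.0117  0.0184 -0.0283]
[-0.015 -0.055 -0.004] [ 0.0117  0.0184 -0.0283]
```

Emit:
{"method": "apply_moves", "body": {
  "series": [
    {"x":-0.054,"y":-0.016,"z":0,"wx":0.0117,"wy":0.0184,"wz":-0.0283,"fingers":0.1},
    {"x":-0.053,"y":-0.02,"z":0,"wx":0.0117,"wy":0.0184,"wz":-0.0283,"fingers":0.1},
    {"x":-0.051,"y":-0.025,"z":0,"wx":0.0117,"wy":0.0184,"wz":-0.0283,"fingers":0.1},
    {"x":-0.049,"y":-0.03,"z":-0.001,"wx":0.0117,"wy":0.0184,"wz":-0.0283,"fingers":0.1},
    {"x":-0.046,"y":-0.034,"z":-0.003,"wx":0.0117,"wy":0.0184,"wz":-0.0283,"fingers":0.1},
    {"x":-0.042,"y":-0.038,"z":-0.004,"wx":0.0117,"wy":0.0184,"wz":-0.0283,"fingers":0.1},
    {"x":-0.039,"y":-0.042,"z":-0.005,"wx":0.0117,"wy":0.0184,"wz":-0.0283,"fingers":0.1}
  ]
}}

```text
clock: 4.42
tool_pos: [0.4374, -0.1215, 0.2262]
eef_rot: [0.877, -0.447, 0.168, 0.042]
contact_force: [0.8, -0.2, -0.1]
opening: 0.548
```

```bash
python3 - <<'E'
from h import *
plan(*gp(0,45,.11),6);print(get_state()['q'].round(2))
E
```

```text
t 4.425 at [ 0.4374 -0.1215  0.2262] F [ 0.8 -0.2 -0.1] open 0.548 dist 0.3054 ang 42.8
[-0.045 -0.045 -0.005] [ 0.0142  0.0216 -0.03  ]
[-0.04  -0.049 -0.006] [ 0.0142  0.0216 -0.03  ]
[-0.035 -0.053 -0.006] [ 0.0142  0.0216 -0.03  ]
[-0.029 -0.056 -0.006] [ 0.0142  0.0216 -0.03  ]
[-0.023 -0.059 -0.005] [ 0.0142  0.0216 -0.03  ]
[-0.017 -0.061 -0.003] [ 0.0142  0.0216 -0.03  ]
[-0.16  0.45  0.25  2.37  1.09  0.12 -1.97]
```

```bash
python3 - <<'E'
from h import *
plan(*gp(0,75,.11),6);print(gp(0,75,.11)[0])
E
```

```text
t 4.425 at [ 0.4374 -0.1215  0.2262] F [ 0.8 -0.2 -0.1] open 0.548 dist 0.3006 ang 36.1
[-0.037 -0.05  -0.007] [ 0.006  -0.0053 -0.0324]
[-0.031 -0.054 -0.005] [ 0.006  -0.0053 -0.0324]
[-0.026 -0.057 -0.004] [ 0.006  -0.0053 -0.0324]
[-0.02  -0.059 -0.002] [ 0.006  -0.0053 -0.0324]
[-0.014 -0.061 -0.001] [ 0.006  -0.0053 -0.0324]
[-0.008 -0.062  0.   ] [ 0.006  -0.0053 -0.0324]
[0.52673677 0.16535748 0.21689925]
```

Emit:
{"method": "apply_moves", "body": {
  "series": [
    {"x":-0.037,"y":-0.05,"z":-0.007,"wx":0.006,"wy":-0.0053,"wz":-0.0324,"fingers":0},
    {"x":-0.031,"y":-0.054,"z":-0.005,"wx":0.006,"wy":-0.0053,"wz":-0.0324,"fingers":0},
    {"x":-0.026,"y":-0.057,"z":-0.004,"wx":0.006,"wy":-0.0053,"wz":-0.0324,"fingers":0},
    {"x":-0.02,"y":-0.059,"z":-0.002,"wx":0.006,"wy":-0.0053,"wz":-0.0324,"fingers":0}
  ]
}}

```text
clock: 4.92
tool_pos: [0.4966, 0.077, 0.2193]
eef_rot: [0.958, -0.249, 0.143, 0.026]
contact_force: [1.0, -0.3, -0.3]
opening: 0.502
```

```bash
python3 - <<'E'
from h import *
plan(*gp(0,75,.11),4);print(get_state()['q'].round(2))
E
```

```text
t 4.925 at [0.4966 0.077  0.2193] F [ 1.  -0.3 -0.3] open 0.502 dist 0.0934 ang 11.3
[-0.005 -0.029 -0.   ] [ 0.0026 -0.0024 -0.0152]
[-0.004 -0.029  0.   ] [ 0.0026 -0.0024 -0.0152]
[-0.003 -0.029  0.   ] [ 0.0026 -0.0024 -0.0152]
[-0.001 -0.029  0.001] [ 0.0026 -0.0024 -0.0152]
[-0.27  0.51 -0.17  2.17  0.85  0.4  -1.7 ]
```

Emit:
{"method": "apply_moves", "body": {
  "series": [
    {"x":-0.005,"y":-0.029,"z":0,"wx":0.0026,"wy":-0.0024,"wz":-0.0152,"fingers":0},
    {"x":-0.004,"y":-0.029,"z":0,"wx":0.0026,"wy":-0.0024,"wz":-0.0152,"fingers":0},
    {"x":-0.003,"y":-0.029,"z":0,"wx":0.0026,"wy":-0.0024,"wz":-0.0152,"fingers":0},
    {"x":-0.001,"y":-0.029,"z":0.001,"wx":0.0026,"wy":-0.0024,"wz":-0.0152,"fingers":0},
    {"x":0,"y":0,"z":0,"wx":0,"wy":0,"wz":0,"fingers":-0.1}
  ]
}}

```text
clock: 5.55
tool_pos: [0.528, 0.1777, 0.216]
eef_rot: [0.981, -0.147, 0.128, 0.015]
contact_force: [-0.0, 0.2, 0.6]
opening: 0.449
```

```bash
python3 - <<'E'
from h import *
plan(*gp(0,75,.0),4);print(get_state()['q'].round(2))
im,d=snap('side','side4');cv2.imwrite('pics/c4.png',cv2.resize(im[130:310,140:340,::-1],None,fx=3,fy=3,interpolation=cv2.INTER_CUBIC))
E
```

```text
t 5.55 at [0.528  0.1777 0.216 ] F [-0.   0.2  0.6] open 0.449 dist 0.1105 ang 1.0
[0.001 0.004 0.034] [-0.001   0.0003  0.001 ]
[0.001 0.004 0.034] [-0.001   0.0003  0.001 ]
[0.001 0.004 0.034] [-0.001   0.0003  0.001 ]
[0.001 0.004 0.034] [-0.001   0.0003  0.001 ]
[-0.31  0.58 -0.32  2.    0.77  0.54 -1.52]
```

View pics/c4.png

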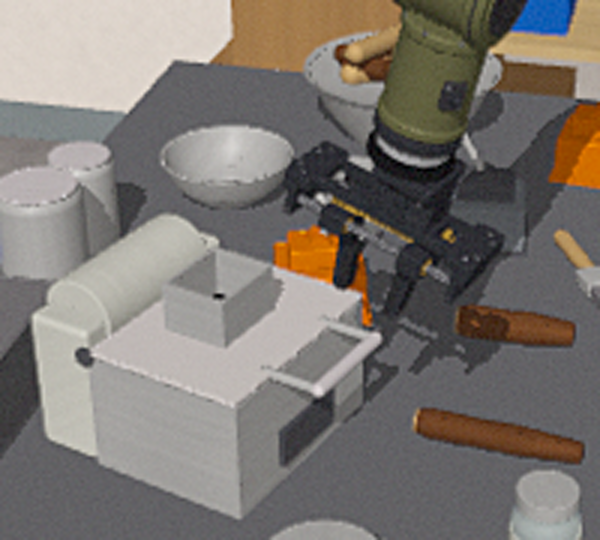

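The picture shows the guard shut with its bar at about (330,365). The fingers are at (345,280) and (395,310), so I'll check the TCP projection against that.

```bash
python3 - <<'E'
from h import *
c=camera_model('side');K=np.array(c['camera_matrix']);T=np.array(c['world_from_camera'])
s=get_state()
for n,p in(('tcp',s['tool_pos']),('bar',gp(0,75)[0]-.019*gp(0,75)[1].as_matrix()[:,2]),('hinge',H)):
    q=T[:3,:3].T@(p-T[:3,3]);uv=np.array([K[0,2]+K[0,0]*q[0]/-q[2],K[1,2]-K[1,1]*q[1]/-q[2]]);print(n,p,uv,'crop',(uv-[140,130])*3)
print(Rn.from_quat(s['eef_rot']).as_matrix().round(2))
E
```

```text
tcp [0.5274869  0.17603658 0.21580307] [263.07590723 229.85946635] crop [369.22772169 299.57839906]
bar [0.54914923 0.15811846 0.129     ] [256.8471435  252.21927712] crop [350.54143051 366.65783137]
hinge [0.7585 0.0905 0.129 ] [193.60895258 231.15780466] crop [160.82685773 303.47341399]
[[ 0.92 -0.29  0.25]
 [-0.29 -0.96 -0.07]
 [ 0.26 -0.01 -0.97]]
```

TCP, bar and hinge all match their projections, so I'll descend onto the bar.

Emit:
{"method": "apply_moves", "body": {
  "series": [
    {"x":0.001,"y":0.008,"z":0.03,"wx":-0.002,"wy":0,"wz":0.002,"fingers":-0.1},
    {"x":0.001,"y":0.007,"z":0.03,"wx":-0.002,"wy":0,"wz":0.002,"fingers":-0.1},
    {"x":0.001,"y":0.001,"z":0.03,"wx":0,"wy":0,"wz":0,"fingers":-0.1},
    {"x":0.001,"y":0,"z":0.03,"wx":0,"wy":0,"wz":0,"fingers":-0.1}
  ]
}}

```text
clock: 6.1
tool_pos: [0.5495, 0.1501, 0.1231]
eef_rot: [0.979, -0.159, 0.128, 0.022]
contact_force: [0.7, 0.1, -0.2]
opening: 0.449
```

```bash
python3 - <<'E'
from h import *
plan(*gp(0,75,.0),2)
E
```

```text
t 6.1 at [0.5495 0.1501 0.1231] F [ 0.7  0.1 -0.2] open 0.449 dist 0.0147 ang 0.6
[-0.001 -0.005  0.008] [ 0.0009  0.0003 -0.0015]
[-0.001 -0.005  0.008] [ 0.0009  0.0003 -0.0015]
```

Emit:
{"method": "apply_moves", "body": {
  "series": [
    {"x":-0.001,"y":-0.005,"z":0.008,"wx":0.001,"wy":0,"wz":-0.0015,"fingers":-0.1},
    {"x":-0.001,"y":-0.005,"z":0.008,"wx":0.001,"wy":0,"wz":-0.0015,"fingers":-0.1},
    {"x":0,"y":0,"z":0,"wx":0,"wy":0,"wz":0,"fingers":-1},
    {"x":0,"y":0,"z":0,"wx":0,"wy":0,"wz":0,"fingers":-1},
    {"x":0,"y":0,"z":0,"wx":0,"wy":0,"wz":0,"fingers":-1}
  ],
  "force": 30
}}

```text
clock: 6.72
tool_pos: [0.5559, 0.1547, 0.1114]
eef_rot: [0.979, -0.156, 0.13, 0.021]
contact_force: [4.4, -1.1, -3.3]
opening: 0.144
```

```bash
cat >> h.py <<'E'
def arc(g0,g1,e0,e1,n):
    "rows following the arc, from the commanded pose sequence"
    s=get_state();p0,A0=s['tool_pos'],Rn.from_quat(s['eef_rot']);z=A0.as_matrix()[:,2];b=p0-.019*z-H
    print('t',s['clock'],'F',s['contact_force'].round(1),'open',round(s['opening'],3),'guard est deg',np.degrees(np.arctan2(b[2],-b@sx)).round(2),'r',np.hypot(b[2],b@sx).round(4),'lat',(b@sy).round(4),'e',np.degrees(np.arcsin(-z[2])).round(1))
    p,A=p0,A0
    for i in range(1,n+1):
        P,R=gp(g0+(g1-g0)*i/n,e0+(e1-e0)*i/n);P=P+sy*(b@sy)
        print(np.round(A.inv().apply(P-p)/.8,4),np.round((A.inv()*R).as_rotvec()/np.pi,4));p,A=P,R
E
python3 - <<'E'
from h import *
arc(0,10,75,79,4)
E
```

```text
t 6.725 F [ 4.4 -1.1 -3.3] open 0.144 guard est deg 0.2 r 0.2175 lat -0.0012 e 74.8
[-0.0004 -0.     -0.0114] [ 0.0002 -0.0065 -0.0011]
[ 0.0032 -0.     -0.0114] [ 0.     -0.0056  0.    ]
[ 0.0035 -0.     -0.0113] [-0.     -0.0056 -0.    ]
[ 0.0038 -0.     -0.0112] [ 0.     -0.0056 -0.    ]
```

Emit:
{"method": "apply_moves", "body": {
  "series": [
    {"x":0.002,"y":0,"z":-0.011,"wx":0,"wy":-0.0056,"wz":0,"fingers":-1},
    {"x":0.003,"y":0,"z":-0.011,"wx":0,"wy":-0.0056,"wz":0,"fingers":-1},
    {"x":0.0035,"y":0,"z":-0.011,"wx":0,"wy":-0.0056,"wz":0,"fingers":-1},
    {"x":0.004,"y":0,"z":-0.011,"wx":0,"wy":-0.0056,"wz":0,"fingers":-1}
  ]
}}

```text
clock: 7.22
tool_pos: [0.5588, 0.1538, 0.1494]
eef_rot: [0.983, -0.157, 0.096, 0.015]
contact_force: [3.6, 1.0, -5.0]
opening: 0.137
```

```bash
python3 - <<'E'
from h import *
arc(9,25,78,84,6)
im,d=snap('side','side5');cv2.imwrite('pics/c5.png',cv2.resize(im[130:310,140:340,::-1],None,fx=3,fy=3,interpolation=cv2.INTER_CUBIC))
E
```

```text
t 7.225 F [ 3.6  1.  -5. ] open 0.137 guard est deg 10.37 r 0.2167 lat -0.0012 e 78.9
[-0.0015  0.     -0.0072] [-0.0001 -0.0006 -0.0015]
[ 0.0048  0.     -0.0117] [ 0.     -0.0056  0.    ]
[ 0.0051  0.     -0.0115] [-0.     -0.0056 -0.    ]
[ 0.0055 -0.     -0.0114] [ 0.     -0.0056 -0.    ]
[ 0.0058  0.     -0.0112] [-0.     -0.0056 -0.    ]
[ 0.0061 -0.     -0.011 ] [ 0.     -0.0056 -0.    ]
```

View pics/c5.png

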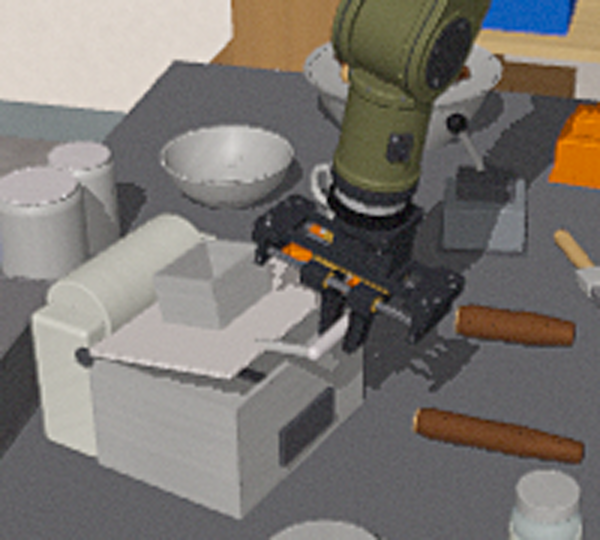

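The guard is rising, with the bar held at about (330,345), and the lever in the background leans to the far side. I'll continue along the arc.

Emit:
{"method": "apply_moves", "body": {
  "series": [
    {"x":0.0045,"y":0,"z":-0.0117,"wx":0,"wy":-0.0056,"wz":0,"fingers":-1},
    {"x":0.005,"y":0,"z":-0.0116,"wx":0,"wy":-0.0056,"wz":0,"fingers":-1},
    {"x":0.0055,"y":0,"z":-0.0114,"wx":0,"wy":-0.0056,"wz":0,"fingers":-1},
    {"x":0.006,"y":0,"z":-0.0112,"wx":0,"wy":-0.0056,"wz":0,"fingers":-1},
    {"x":0.006,"y":0,"z":-0.011,"wx":0,"wy":-0.0056,"wz":0,"fingers":-1},
    {"x":0.0065,"y":0,"z":-0.0108,"wx":0,"wy":-0.0056,"wz":0,"fingers":-1}
  ]
}}

```text
clock: 8.02
tool_pos: [0.5771, 0.1478, 0.2075]
eef_rot: [0.986, -0.158, 0.043, 0.005]
contact_force: [2.3, 0.6, -5.5]
opening: 0.136
```

```bash
python3 - <<'E'
from h import *
arc(26,48,84,90,8);print(get_state()['q'].round(2))
E
```

```text
t 8.025 F [ 2.3  0.6 -5.5] open 0.136 guard est deg 26.92 r 0.2152 lat -0.0013 e 85.0
[-0.0002  0.0001 -0.0105] [-0.0012  0.0017 -0.0017]
[ 0.0073  0.     -0.0108] [ 0.     -0.0042 -0.    ]
[ 0.0077 -0.     -0.0105] [-0.     -0.0042  0.    ]
[ 0.0081  0.     -0.0102] [ 0.     -0.0042 -0.    ]
[ 0.0084 -0.     -0.0099] [ 0.     -0.0042  0.    ]
[ 0.0088 -0.     -0.0096] [ 0.     -0.0042  0.    ]
[ 0.0091 -0.     -0.0093] [-0.     -0.0042 -0.    ]
[ 0.0094  0.     -0.0089] [ 0.     -0.0042 -0.    ]
[-0.04  0.7  -0.54  1.75  0.58  0.78 -1.2 ]
```

Emit:
{"method": "apply_moves", "body": {
  "series": [
    {"x":0.007,"y":0,"z":-0.0108,"wx":0,"wy":-0.003,"wz":0,"fingers":-1},
    {"x":0.0073,"y":0,"z":-0.0108,"wx":0,"wy":-0.003,"wz":0,"fingers":-1},
    {"x":0.0077,"y":0,"z":-0.0105,"wx":0,"wy":-0.003,"wz":0,"fingers":-1},
    {"x":0.008,"y":0,"z":-0.0102,"wx":0,"wy":-0.003,"wz":0,"fingers":-1},
    {"x":0.0084,"y":0,"z":-0.0099,"wx":0,"wy":-0.003,"wz":0,"fingers":-1},
    {"x":0.0088,"y":0,"z":-0.0096,"wx":0,"wy":-0.003,"wz":0,"fingers":-1},
    {"x":0.009,"y":0,"z":-0.0093,"wx":0,"wy":-0.003,"wz":0,"fingers":-1},
    {"x":0,"y":0,"z":0,"wx":0,"wy":0,"wz":0,"fingers":-1}
  ]
}}

```text
clock: 9.02
tool_pos: [0.6222, 0.1331, 0.2672]
eef_rot: [0.987, -0.159, 0.012, -0.002]
contact_force: [1.9, 2.7, -3.8]
opening: 0.13
```

```bash
python3 - <<'E'
from h import *
arc(46,50,88,88,2)
t,d=snap('top','top6');P=pts('top',d);s,ds=snap('side','side6');Q=pts('side',ds)
cv2.imwrite('pics/c6.png',np.hstack([cv2.resize(t[80:220,160:300,::-1],(400,400)),cv2.resize(s[110:310,140:340,::-1],(400,400))]))
for n,im,X in(('top',t,P),('side',s,Q)):
    rel=X-H;u=-(rel@sx);v=rel@sy
    m=(u>.02)&(u<.12)&(abs(v)<.11)&(abs(v)>.055)&(X[:,:,2]>.14)&(X[:,:,2]<.3)&(im.min(2)>60)
    W=np.stack([u[m],X[m][:,2]],1)
    f=cv2.fitLine((W*1000).astype(np.float32),cv2.DIST_HUBER,0,.01,.01).ravel();print(n,m.sum(),np.degrees(np.arctan2(f[1],f[0])),f[2:])
E
```

```text
t 9.025 F [ 1.9  2.7 -3.8] open 0.13 guard est deg 47.66 r 0.2127 lat -0.0015 e 88.6
[-0.0044  0.0001 -0.0079] [-0.0024  0.0037 -0.002 ]
[ 0.0075  0.     -0.006 ] [0. 0. 0.]
top 142 48.09772 [ 41.636112 180.56487 ]
side 140 48.05414 [ 70.01147 212.2905 ]
```

View pics/c6.png

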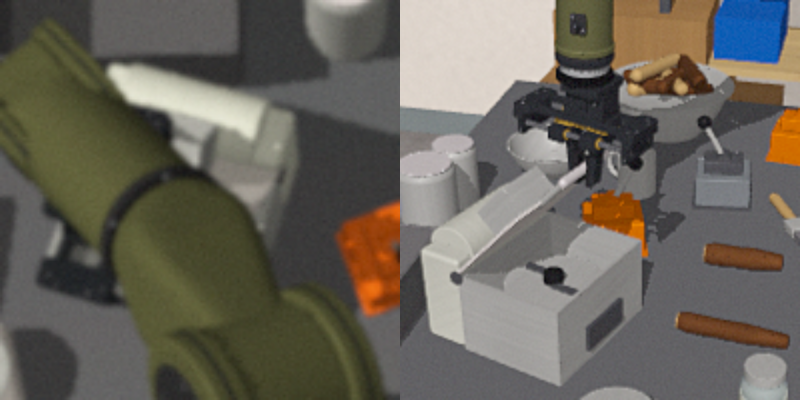

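The side view shows the guard up, its bar in the jaws near (590,170) and the chamber open. Both plate fits give about 48°, so it needs about 2° more.

Emit:
{"method": "apply_moves", "body": {
  "series": [
    {"x":0.0035,"y":0,"z":-0.0035,"wx":0,"wy":0,"wz":0,"fingers":-1},
    {"x":0.0035,"y":0,"z":-0.0035,"wx":0,"wy":0,"wz":0,"fingers":-1},
    {"x":0,"y":0,"z":0,"wx":0,"wy":0,"wz":0,"fingers":-1},
    {"x":0,"y":0,"z":0,"wx":0,"wy":0,"wz":0,"fingers":-1}
  ]
}}

```text
clock: 9.62
tool_pos: [0.6262, 0.1317, 0.2709]
eef_rot: [0.988, -0.157, 0.011, -0.001]
contact_force: [4.1, 1.0, -7.4]
opening: 0.132
```

```bash
cat > meas.py <<'E'
from h import *
arc(49,50,88,88,1)
c=camera_model('side')
for n in('top','side'):
    W=[];V=[]
    for k in range(4):
        im,d=snapshot(n);X=pts(n,d);rel=X-H;u=-(rel@sx);v=rel@sy
        m=(u>.0)&(u<.15)&(abs(v)<.115)&(X[:,:,2]>.135)&(X[:,:,2]<.34)&(d>0)
        h=-u*np.sin(.87)+rel[:,:,2]*np.cos(.87);l=u*np.cos(.87)+rel[:,:,2]*np.sin(.87)
        m&=(abs(h)<.012)&(l>.015)&(l<.165)
        W.append(np.stack([u[m],rel[m][:,2]],1))
    W=np.vstack(W);f=cv2.fitLine((W*1000).astype(np.float32),cv2.DIST_HUBER,0,.01,.01).ravel()
    a=np.arctan2(f[1],f[0]);print(n,len(W),np.degrees(a),'offset from hinge mm',-f[2]*np.sin(a)+f[3]*np.cos(a))
s=get_state();print('qd',abs(s['qd']).max(),s['tool_pos'])
E
python3 meas.py
```

```text
t 9.625 F [ 4.1  1.  -7.4] open 0.132 guard est deg 49.19 r 0.2126 lat -0.0015 e 88.7
[-0.0026  0.0001 -0.0096] [-0.0019  0.0042 -0.0011]
top 828 48.785034 offset from hinge mm 4.7061405
side 1465 49.000465 offset from hinge mm 4.640831
qd 0.0032074451153485933 [0.62645645 0.13163496 0.27109397]
```

Emit:
{"method": "apply_moves", "body": {
  "series": [
    {"x":0.0055,"y":0,"z":-0.0045,"wx":0,"wy":0,"wz":0,"fingers":-1},
    {"x":0,"y":0,"z":0,"wx":0,"wy":0,"wz":0,"fingers":-1},
    {"x":0,"y":0,"z":0,"wx":0,"wy":0,"wz":0,"fingers":-1}
  ]
}}

```text
clock: 10.4
tool_pos: [0.631, 0.1301, 0.2749]
eef_rot: [0.987, -0.157, 0.011, -0.001]
contact_force: [3.3, 2.9, -8.4]
opening: 0.13
```

```bash
python3 meas.py
```

```text
t 10.4 F [ 3.3  2.9 -8.4] open 0.13 guard est deg 50.92 r 0.2124 lat -0.0016 e 88.7
[-0.009   0.0002 -0.0048] [-0.002   0.0041 -0.0012]
top 682 50.436535 offset from hinge mm 4.828373
side 1851 50.627758 offset from hinge mm 4.600174
qd 0.0022761059611626474 [0.63105115 0.130141   0.2749009 ]
```

```bash
python3 - <<'E'
from h import *
a=np.load('pics/side0.npz')['im'].astype(int);b,_=snap('side','side9')
for n,(u,v,r) in dict(root1=(306,275,25),root2=(312,239,18),jar=(321,306,18),brush=(340,220,15),root3=(190,322,25),mug=(257,195,14)).items():
    print(n,(abs(a-b)[v-r:v+r,u-r:u+r].max(2)>60).mean().round(3))
cv2.imwrite('pics/f.png',b[:,:,::-1])
E
```

```text
root1 0.0
root2 0.0
jar 0.0
brush 0.0
root3 0.0
mug 0.11
```

View pics/f.png

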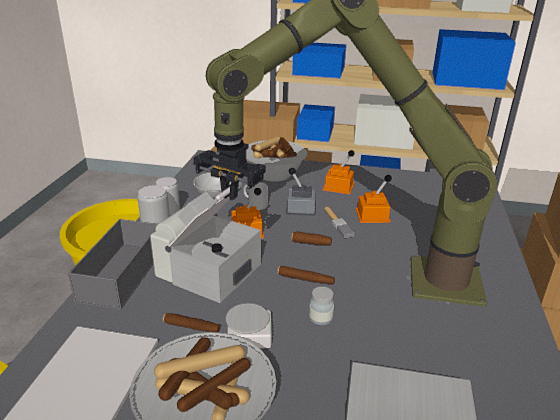

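The guard is held open by the gripper near (235,190). The lever ball is at (292,172), over to the far side, and the bystanders haven't moved; the mug is only partly hidden by the gripper. I'll hand the job in.

```bash
python3 -c "
from plant import *
print(finish_job()); s=get_state(); print(s['clock'],s['tool_pos'],s['opening'])"
```

```text
the job is handed in; nothing more can be done
None
the job is handed in; nothing more can be done
```

I switched the slicer off first, then lifted the guard by its bar to about 50° and handed the job in while the gripper was still holding it there, at about 11 s.

- **Lever:** pushed until it stopped moving while the force rose to about 19 N. After backing off, both cameras put the ball at +38 to +42 mm along the box; the far stop is +38 mm.
- **Guard angle:** plate fits gave 50.4° in the top view and 50.6° in the side view. The tool position with my measured hinge gave 50.9°. That last figure disagrees slightly, because the measured radius came out at 212 mm instead of 220 mm, which points to a hinge estimate some millimetres off. Allowing for that, the tool estimate is close to 50°.
- **Grip and rest:** the arm was still (joint speeds about 0.002 rad/s) and the gripper was closed on the bar. The wrist force was about 9 N.
- **Bystanders:** the side-view pixel check showed no change at the roots, jar or brush. It showed 11% change at the mug, which I put down to the gripper partly hiding it, so the mug is the one I could not fully confirm.

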